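# Put the swapped lids back on their own side-dish boxes

### The arm

A 7-joint arm with a two-finger parallel gripper is mounted at the origin on the work surface. World frame = base frame: x ahead of the robot, y to its left, z up, the work surface at z = 0. Lengths are in m, angles in rad, forces in N, time in s.
With the tool pointing down it reaches from about 0.35 to 0.775 m from the base axis. Payload 3.1 kg.
Tool frame: the origin (TCP) lies at the very end of the fingers, on their centre line; the grasp point (between the pads) lies behind it (arm.grasp_offset is the z of the grasp point in the tool frame, in m); z points along the fingers, y is the line along which they close (so a half turn about z gives the same grasp; the last joint's range is limited). The gripper opens to 85 mm and grips with 20 to 120 N. Pads are 22 mm wide; open, the fingers measure 114 mm over their backs; the gripper's body (76 mm by 85 mm) begins 54 mm behind the grasp point. The pads swing forward as they close: fully open they stand 13 mm farther back than shut.
Start: joints at [1.229, 0.311, 0.014, 1.512, -0.004, 1.319, -0.027], TCP at [0.162, -0.525, 0.231] pointing down, gripper open.
Joint ranges: [-2.7, 2.7], [-0.3, 1.91], [-1.27, 1.3], [0.12, 2.57], [-1.44, 4.58], [0.2, 2.03], [-3.05, 3.05]. Speed limits (rad/s): [2.79, 2.79, 3.14, 3.14, 3.14, 3.14, 3.14].

### API

Orientations are given as [roll, pitch, yaw] about the fixed x, y, z axes, in that order (R = Rz(yaw) Ry(pitch) Rx(roll)).
In Python, from cell import arm, optics gives the robot as it stands. The module is installed in compiled form; this text tells all that it offers.
- The arm moves only by the tool send_rows, never from a script. Its arguments are lists of equal length, an entry for each row: "linear": the shift along the tool's x, y, z each as a share of 0.15 m, from -1 to 1, a list of three; "twist": the turn about the tool's z as a share of 180 degrees, from -1 to 1; "grip": the closure, from -1 (fully open) to 1 (shut), so that 0 is half open. A call has exactly 5 rows; each row shifts and turns the commanded pose from where the row before left it, along the tool's axes as they then stand; what a row does not reach is not made up. A row lasts 1/12 s, in which the tool goes at most 41.7 mm and 7.16 degrees, less where a joint would pass 70% of its speed; a pose out of reach is approached as far as the arm can. A call with a number of a shift or a turn outside -1 to 1 is refused whole. A call with a gripper value outside its range is refused whole. The fingers move at their own pace and stop on an object; the grip force is fixed at half the most. Time passes only in rows, so rows that do not move let the fingers close, or fill a call up. It gives the time, the measured TCP pose, the force, the opening and the grip force at its end, in the units of the state.
- arm.observe(): the state, without advancing time (a new reading comes with each control period).
- optics.grab_frame(name): name is "side" or "top"; returns a dict with "image" (400x640x3 uint8, red, green, blue), "z_map" (400x640 float32, m along the optical axis (not along the pixel's ray), 0 where there is no reading), "K" (3x3 intrinsics, pixels), "R" (3x3) and "t" (3): a world point X has camera coordinates R X + t. Camera axes: x right, y down, z forward; pixel columns grow to the right and rows downward; lengths in m; the calibration is good to about 2 mm. A picture is of the moment at which its call begins.
- arm.sign_off(): hands the job in; it is judged then, once.
The state is a dict: "clock": time; "joints": joint angles; "qd": joint speeds; "effort": joint torques, N m; "eef_pos": TCP position; "tcp_rot": TCP orientation; "contact_force": force on the tool from outside, world axes, zero at the start; "ft_torque": the same for the moment, N m; "grip_width": finger opening in m; "grasp_force": force on a finger pad.
Only numpy, scipy, OpenCV 4.12 (cv2) and the standard library are available. Lean on these libraries where they do the work, as an engineer would, in place of code of your own. Each camera call takes 0.05 s, during which the arm holds its last target. There are 200 camera calls.

### The job

Each of the three white side-dish boxes has been closed with another's wooden lid: before they go into the kimchi fridge, put every lid back on the box of its own shape, fully seated with its step down in the mouth, leaving the boxes where they stand. Lids touch food, so never lay one on the bare counter; the round bamboo board is the free spot to rest one on meanwhile. Set the lids down rather than dropping them, and do not disturb the bowl, the cup or the sauce dish.

Things in the scene. Friction and masses are not known exactly. Their poses are not given: they have to be found in the camera images.
- lid_round_mid (a point): The round lid. Stands about upright; its position is the centre of the lid half-way up (22.5 mm above its underside, 22.5 mm below the top of its grip). Acacia wood, about 0.11 kg, three layers: a locating step below (8 mm high), a plate (9 mm thick), and on top in the middle a grip 28 mm high. z up. Plate 132 mm and step 100 mm in diameter; the grip is a round knob 26 mm in diameter.
- lid_square_mid (a point): The square lid. Stands about upright; its position is the centre of the lid half-way up (22.5 mm above its underside, 22.5 mm below the top of its grip). Acacia wood, about 0.11 kg, three layers: a locating step below (8 mm high), a plate (9 mm thick), and on top in the middle a grip 28 mm high. z up, x and y along its sides. Plate 122 x 122 mm, step 92 x 92 mm; the grip is a square knob 26 x 26 mm, sides parallel to the plate's.
- lid_oblong_mid (a point): The oblong lid. Stands about upright; its position is the centre of the lid half-way up (22.5 mm above its underside, 22.5 mm below the top of its grip). Acacia wood, about 0.11 kg, three layers: a locating step below (8 mm high), a plate (9 mm thick), and on top in the middle a grip 28 mm high. z up, x along its length. Plate 166 x 84 mm, step 136 x 54 mm; the grip is a bar 60 mm long in x and 20 mm wide in y.
- dish_round: Open white ceramic side-dish box, 64 mm high, wall 4 mm, flat 4 to 5 mm floor, about 0.8 kg, loose on the counter; origin at the centre of its underside, z up. Round: 124 mm outside diameter, mouth 116 mm. Closed with its own lid, the lid's step drops 8 mm into the mouth (about 8 mm of play all round) and the plate lies on the rim: lid centre then 78.5 mm above the counter. At the start it carries another dish's lid.
- dish_square: Open white ceramic side-dish box, 64 mm high, wall 4 mm, flat 4 to 5 mm floor, about 0.8 kg, loose on the counter; origin at the centre of its underside, z up. Square: 116 x 116 mm outside, mouth 108 x 108 mm, x and y along its sides. Closed with its own lid, the lid's step drops 8 mm into the mouth (about 8 mm of play all round) and the plate lies on the rim: lid centre then 78.5 mm above the counter. At the start it carries another dish's lid.
- dish_oblong: Open white ceramic side-dish box, 64 mm high, wall 4 mm, flat 4 to 5 mm floor, about 0.8 kg, loose on the counter; origin at the centre of its underside, z up. Oblong: 160 mm (x) by 78 mm (y) outside, mouth 152 x 70 mm. Closed with its own lid, the lid's step drops 8 mm into the mouth (about 8 mm of play all round) and the plate lies on the rim: lid centre then 78.5 mm above the counter. At the start it carries another dish's lid.
- board: Round bamboo board, 190 mm in diameter and 14 mm thick, empty, does not slide: the free spot for a lid. Origin at the centre of its underside; a lid standing on it has its centre 36.5 mm above the counter.
- bowl: Bystander: blue ceramic bowl, 116 mm in diameter, 55 mm high. Origin at the centre of its underside.
- cup: Bystander: stainless cup, 66 mm in diameter, 70 mm high. Origin at the centre of its underside.
- sauce_dish: Bystander: small terracotta sauce dish, 80 mm in diameter, 22 mm high. Origin at the centre of its underside.
Things that resemble listed ones, but are neither listed nor needed, are in the scene too. What is shaped like the dish_oblong but purple is not meant.

How it is judged:
By the outcome, as a careful person would: the job done as asked, in the order asked, and still so for the second after the job is handed in, with the robot touching nothing.
It also fails if it takes over 118 s, if anything falls off the work surface, if the arm or the gripper's body presses on something with over 40 N, if the wrist force passes 120 N, or if a joint passes its speed limit or range.

## Working session

There is one attempt and no reset: what is moved stays moved. The work goes in short steps, Python scripts to look and compute and a tool call to move; the robot and the scene stay as the last step left them, time stands still between calls to the robot, and variables do not carry over. Pictures are saved under pics/ and viewed, at most 14 in all, crops included, and the job is handed in when it is done.

Besides the shell and the picture viewer there is one more tool, called after "Request:" as a command line: name --pt "numbers of a row" for each row, then --argument value for the rest. send_rows: Moves the arm, as the interface text tells. Its arguments: {"type":"object","properties":{"linear":{"type":"array","items":{"type":"array","items":{"type":"number","minimum":-1,"maximum":1}}},"twist":{"type":"array","items":{"type":"number","minimum":-1,"maximum":1}},"grip":{"type":"array","items":{"type":"number"}}},"required":["linear","twist","grip"]}

```bash
mkdir -p pics
python3 - <<'E'
from cell import arm, optics
import cv2,pickle
for n in("top","side"):
    f=optics.grab_frame(n); pickle.dump(f,open(n+".pkl","wb"))
    cv2.imwrite(f"pics/{n}0.png",f["image"][:,:,::-1]); print(n,f["K"].tolist(),f["R"].round(3).tolist(),f["t"].round(3).tolist())
print(arm.observe(), arm.grasp_offset)
E
```

```text
top [[494.7256350518701, 0.0, 323.05015449805506], [0.0, 494.7256350518701, 208.35265106198278], [0.0, 0.0, 1.0]] [[-0.014, -1.0, -0.016], [-0.99, 0.016, -0.141], [0.141, 0.014, -0.99]] [0.016, 0.434, 1.155]
side [[491.2746993883247, 0.0, 314.74721019275756], [0.0, 491.2746993883247, 203.00755835135902], [0.0, 0.0, 1.0]] [[-0.984, -0.178, 0.007], [-0.125, 0.666, -0.735], [0.126, -0.724, -0.678]] [0.394, 0.11, 1.381]
{'clock': 0.1, 'joints': array([ 1.229292  ,  0.3116433 ,  0.01397189,  1.51287325, -0.00437661,
        1.31919697, -0.02720054]), 'qd': array([-9.84079104e-04, -5.81801759e-04,  1.72745763e-04, -4.46294181e-03,
       -3.50828219e-06,  1.90424609e-03,  1.77132327e-03]), 'effort': array([ 1.06497373e-03, -3.80858982e+01,  1.47001203e-01, -2.31243503e+01,
        1.24103026e-02,  8.12830607e-03,  3.35505405e-06]), 'eef_pos': array([ 0.16226014, -0.52484925,  0.23034044]), 'tcp_rot': array([-3.13950472e+00,  1.04278989e-04,  2.99906449e-01]), 'contact_force': array([-1.22240158, -0.2502688 , -0.83446801]), 'ft_torque': array([ 0.04044214,  0.02567419, -0.04998075]), 'grasp_force': 0.0, 'grip_width': 0.08526037240281306} -0.0187
```

View pics/top0.png

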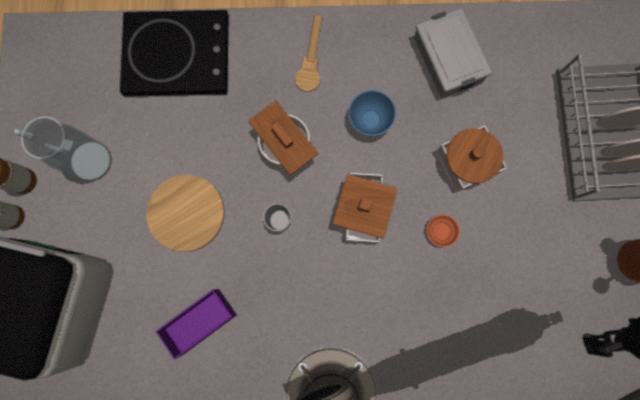

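View pics/side0.png

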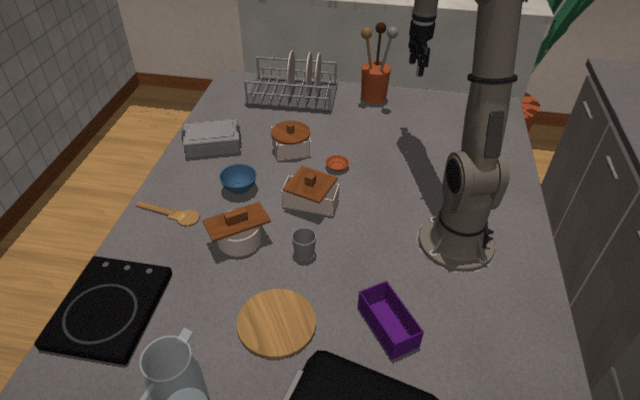

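The target boxes are unambiguous. In the top view:
- **Round box:** at (284,138), wearing the oblong lid (knob at 283,131).
- **Oblong box:** at (365,207), wearing the square lid.
- **Square box:** at (474,157), wearing the round lid.
- **Board:** at (185,213).
- **Lookalikes to avoid:** purple oblong (197,322), grey box (452,50), hob ring (160,50), and the bystander bowl, cup and sauce dish.

Next I'll measure from depth and colour.

```bash
cat > h.py <<'E'
import numpy as np, cv2
from cell import arm, optics
def grab(n="top"):
    f=optics.grab_frame(n); z=f["z_map"]; v,u=np.indices(z.shape)
    d=np.stack([(u-f["K"][0,2])/f["K"][0,0],(v-f["K"][1,2])/f["K"][1,1],np.ones(z.shape)],-1)
    W=(d*z[...,None]-f["t"])@f["R"]; W[z==0]=np.nan
    f["W"]=W; f["hsv"]=cv2.cvtColor(f["image"],cv2.COLOR_RGB2HSV)
    f["d"]=d@f["R"]; f["C"]=-f["R"].T@f["t"]
    return f
def plane(f,m,z):  # rays of mask pixels (N,2 uv or bool) onto height z
    d=f["d"][m] ; s=(z-f["C"][2])/d[:,2]; return (f["C"]+d*s[:,None])[:,:2]
def rect(P):
    (c,s,a)=cv2.minAreaRect((P*1000).astype(np.float32))
    if s[0]<s[1]: s=s[::-1]; a-=90
    return np.round(c,1),np.round(s,1),round((a+90)%180-90,1)
def win(f,u0,u1,v0,v1):
    m=np.zeros(f["z_map"].shape,bool); m[v0:v1,u0:u1]=1; return m
E
python3 - <<'E'
from h import *
f=grab(); W=f["W"]; H,S,V=np.moveaxis(f["hsv"].astype(int),-1,0)
for n,w in dict(oblong_on_round=(240,325,90,185),square_on_oblong=(325,405,165,250),round_on_square=(435,515,118,195)).items():
    m=win(f,*w); br=m&(S>90)&(H<20)&(W[...,2]>.045)
    z=W[...,2][br]; zp=np.median(z); print(n,"plate z",zp, "max",np.percentile(z,99))
    pl=br&(abs(W[...,2]-zp)<.012); kn=br&(W[...,2]>zp+.02)
    print(" plate",rect(plane(f,pl,zp))," tilt",np.linalg.lstsq(np.c_[W[pl][:,:2],np.ones(pl.sum())],W[pl][:,2],rcond=None)[0].round(3))
    zk=np.median(W[kn][:,2]); print(" knob z",zk,rect(plane(f,kn,zk)),kn.sum())
    wh=m&(S<60)&(W[...,2]>.05); print(" white",wh.sum(),np.median(W[wh][:,2]),rect(plane(f,wh,.064)))
    if 'round' == n[-5:]:
        c,r=cv2.minEnclosingCircle((plane(f,wh,.064)*1000).astype(np.float32)); print(c,r)
m=win(f,135,235,165,260)&(S>60)&(W[...,2]>.007); print("board",np.median(W[m][:,2]),cv2.minEnclosingCircle((plane(f,m,.014)*1000).astype(np.float32)))
im=cv2.resize(f["image"][80:260,230:520,::-1],None,fx=2.7,fy=2.7,interpolation=cv2.INTER_CUBIC); cv2.imwrite("pics/crop1.png",im)
E
```

```text
oblong_on_round plate z 0.08075947673161973 max 0.11107055402913694
 plate (array([598. , 100.8]), array([166.1,  83.9]), 37.2)  tilt [ 0.004 -0.004  0.079]
 knob z 0.10830440425789802 (array([597.3, 100.7]), array([61.3, 20.5]), 37.3) 229
 white 179 0.06242913107719197 (array([594.5,  97.2]), array([163.5, 124.4]), 49.5)
(603.6588134765625, 100.24236297607422) 93.17972564697266
square_on_oblong plate z 0.08071201389875621 max 0.11044816746980085
 plate (array([431.9, -87. ]), array([122.3, 120.1]), -16.8)  tilt [-0.    -0.001  0.081]
 knob z 0.1079691595350177 (array([431.3, -87.5]), array([27., 26.]), -15.2) 136
 white 200 0.06230871391379217 (array([ 430. , -104.1]), array([160.6, 109.7]), -4.2)
round_on_square plate z 0.0730253458571396 max 0.10217644447947646
 plate (array([ 548.3, -346.6]), array([131.2, 127.7]), -46.6)  tilt [-0.    -0.002  0.072]
 knob z 0.10029155414891042 (array([ 547.9, -346.9]), array([26.7, 24. ]), -46.3) 108
 white 172 0.061988358566491084 (array([ 544., -347.]), array([122.9, 119.4]), 23.3)
board 0.01330108146948681 ((431.9101257324219, 346.6756286621094), 94.91309356689453)
```

View pics/crop1.png

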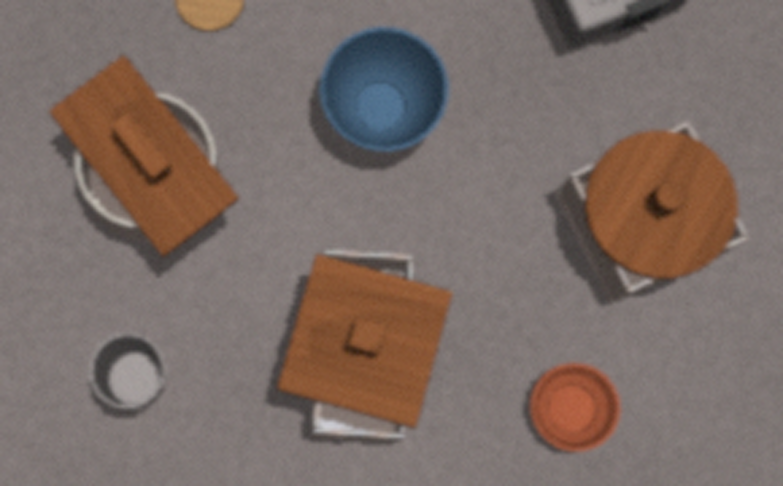

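The crop confirms it: the oblong lid sits on the round box, the square lid on the oblong box, and the round lid on the square box. Sizes and heights match the description. First I'll go to the oblong lid at (0.5975, 0.1007), yaw 37.2°.

```bash
cat > go.py <<'E'
# usage: go.py x y z yawdeg(mm) -> twist share to reach yaw, then tool shift (shares) after twisting
import sys, numpy as np
from cell import arm
x,y,z,a=map(float,sys.argv[1:]); s=arm.observe(); p=np.array(s["eef_pos"])*1000
t=(np.degrees(s["tcp_rot"][2])-a+180)%360-180
c,q=np.cos(np.radians(a)),np.sin(np.radians(a)); d=np.array([x,y,z])-p
L=np.array([c*d[0]+q*d[1],q*d[0]-c*d[1],-d[2]])/150
print("at",p.round(1),np.degrees(s["tcp_rot"]).round(1),"F",np.round(s["contact_force"],1),"w",round(s["grip_width"],4),"t",s["clock"],"q",np.round(s["joints"],2))
print("twist",round(t/180,4),"rows",abs(t)/7; ) if 0 else print("twist",round(t/180,4),"shift",L.round(4),"rows",round(np.linalg.norm(L)/.27,1))
E
sed -i 's/^print("twist".*/print("twist",round(t\/180,4),"shift",L.round(4),"rows",round(np.linalg.norm(L)\/.27,1))/' go.py
python3 go.py 597.5 100.7 230 37.2
```

```text
at [ 162.3 -524.9  230.4] [-179.9    0.    17.2] F [0.8 0.4 0.3] w 0.0856 t 0.15 q [ 1.23  0.31  0.01  1.51 -0.    1.32 -0.03]
twist -0.1112 shift [ 4.8327e+00 -1.5680e+00  3.0000e-03] rows 18.8
```

Request:
send_rows --pt "0 0 0" --pt "0 0 0" --pt "0 0 0" --pt "0.242 -0.078 0" --pt "0.242 -0.078 0" --twist '[-0.037, -0.037, -0.037, 0, 0]' --grip '[-1, -1, -1, -1, -1]'

```text
clock: 0.57
eef_pos: [0.2043, -0.4636, 0.2304]
tcp_rot: [-3.14, 0.001, 0.643]
contact_force: [1.4, 0.2, 0.0]
grip_width: 0.0856
grasp_force: 0.0
```

Request:
send_rows --pt "0.242 -0.078 0" --pt "0.242 -0.078 0" --pt "0.242 -0.078 0" --pt "0.242 -0.078 0" --pt "0.242 -0.078 0" --twist '[0, 0, 0, 0, 0]' --grip '[-1, -1, -1, -1, -1]'

```text
clock: 0.98
eef_pos: [0.316, -0.3049, 0.2311]
tcp_rot: [-3.141, 0.0, 0.648]
contact_force: [1.2, -0.8, -1.2]
grip_width: 0.0855
grasp_force: 0.0
```

Request:
send_rows --pt "0.242 -0.078 0" --pt "0.242 -0.078 0" --pt "0.242 -0.078 0" --pt "0.242 -0.078 0" --pt "0.242 -0.078 0" --twist '[0, 0, 0, 0, 0]' --grip '[-1, -1, -1, -1, -1]'

```text
clock: 1.4
eef_pos: [0.4252, -0.1488, 0.2312]
tcp_rot: [3.141, 0.0, 0.648]
contact_force: [0.8, -1.3, -0.5]
grip_width: 0.0851
grasp_force: 0.0
```

Request:
send_rows --pt "0.242 -0.078 0" --pt "0.242 -0.078 0" --pt "0.242 -0.078 0" --pt "0.242 -0.078 0" --pt "0.242 -0.078 0" --twist '[0, 0, 0, 0, 0]' --grip '[-1, -1, -1, -1, -1]'

```text
clock: 1.82
eef_pos: [0.5347, 0.0072, 0.231]
tcp_rot: [-3.142, 0.001, 0.648]
contact_force: [0.9, -0.7, -0.5]
grip_width: 0.0856
grasp_force: 0.0
```

Request:
send_rows --pt "0.242 -0.078 0.1" --pt "0.242 -0.078 0.2" --pt "0.242 -0.078 0.2" --pt "0 0 0" --pt "0 0 0" --twist '[0, 0, 0, 0, 0]' --grip '[-1, -1, -1, -1, -1]'

```text
clock: 2.23
eef_pos: [0.5917, 0.0929, 0.1613]
tcp_rot: [-3.137, 0.005, 0.653]
contact_force: [-0.2, -0.6, 0.0]
grip_width: 0.0859
grasp_force: 0.0
```

```bash
python3 go.py 597.5 100.7 84 37.2
```

```text
at [591.7  92.9 161.3] [-179.7    0.3   37.4] F [-0.2 -0.6  0. ] w 0.0859 t 2.2333 q [ 0.17  0.52 -0.53  1.46  0.26  1.25 -1.3 ]
twist 0.0012 shift [ 0.0622 -0.0184  0.5156] rows 1.9
```

Request:
send_rows --pt "0.062 -0.018 0.1" --pt "0 0 0.14" --pt "0 0 0.14" --pt "0 0 0.06" --pt "0 0 0" --twist '[0.001, 0, 0, 0, 0]' --grip '[-1, -1, -1, -1, -1]'

```text
clock: 2.65
eef_pos: [0.5977, 0.0959, 0.0973]
tcp_rot: [-3.141, 0.004, 0.643]
contact_force: [0.5, -0.7, -0.8]
grip_width: 0.0856
grasp_force: 0.0
```

```bash
python3 go.py 597.5 100.7 84 37.2
python3 - <<'E'
from h import *
f=grab("side"); cv2.imwrite("pics/s1.png",cv2.resize(f["image"][150:290,160:360,::-1],None,fx=4,fy=4))
E
```

```text
at [597.7  95.9  97.3] [-180.     0.3   36.9] F [ 0.5 -0.7 -0.8] w 0.0856 t 2.65 q [ 0.15  0.58 -0.51  1.52  0.3   1.12 -1.35]
twist -0.0019 shift [ 0.0182 -0.0265  0.0885] rows 0.3
```

View pics/s1.png

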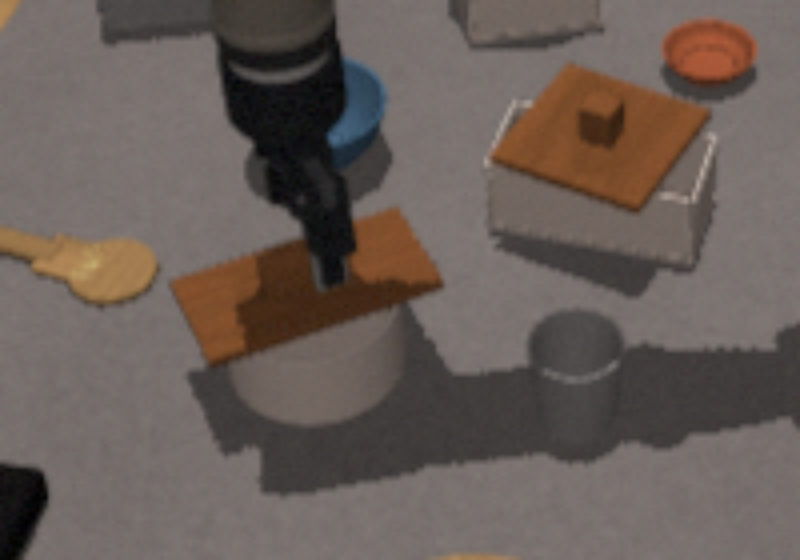

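The fingers straddle the bar above the round box and everything else is clear. I'll finish the descent with a small correction, then let it settle.

Request:
send_rows --pt "0.018 -0.026 0.03" --pt "0 0 0.03" --pt "0 0 0.02" --pt "0 0 0" --pt "0 0 0" --twist '[-0.002, 0, 0, 0, 0]' --grip '[-1, -1, -1, -1, -1]'

```text
clock: 3.12
eef_pos: [0.5992, 0.1032, 0.0869]
tcp_rot: [3.141, -0.0, 0.652]
contact_force: [-0.1, 0.5, -0.2]
grip_width: 0.0854
grasp_force: 0.0
```

```bash
python3 go.py 597.5 100.7 84 37.2
```

```text
at [599.2 103.2  86.9] [180.   -0.   37.3] F [-0.1  0.5 -0.2] w 0.0854 t 3.1167 q [ 0.14  0.59 -0.51  1.53  0.31  1.1  -1.35]
twist 0.0008 shift [-0.0188  0.0063  0.0195] rows 0.1
```

Request:
send_rows --pt "-0.015 0.006 0.012" --pt "0 0 0" --pt "0 0 0" --pt "0 0 0" --pt "0 0 0" --twist '[0, 0, 0, 0, 0]' --grip '[-1, 0.3, 1, 1, 1]'

```text
clock: 3.53
eef_pos: [0.5979, 0.1011, 0.085]
tcp_rot: [3.142, -0.0, 0.652]
contact_force: [0.6, 0.4, 0.1]
grip_width: 0.0388
grasp_force: 0.0
```

Request:
send_rows --pt "0 0 0" --pt "0 0 0" --pt "0 0 0" --pt "0 0 0" --pt "0 0 0" --twist '[0, 0, 0, 0, 0]' --grip '[1, 1, 1, 1, 1]'

```text
clock: 3.95
eef_pos: [0.5981, 0.1013, 0.0852]
tcp_rot: [3.141, -0.001, 0.652]
contact_force: [-0.4, 1.1, 3.0]
grip_width: 0.0187
grasp_force: 59.4
```

```bash
python3 go.py 431.9 346.7 130 37.2
```

```text
at [598.1 101.3  85.2] [180.   -0.   37.3] F [-0.4  1.1  3. ] w 0.0187 t 3.95 q [ 0.14  0.59 -0.51  1.53  0.31  1.09 -1.35]
twist 0.0008 shift [ 0.1065 -1.9732 -0.2985] rows 7.4
```

Request:
send_rows --pt "0 0 -0.1" --pt "0 0 -0.2" --pt "0 0 -0.2" --pt "0.013 -0.15 0" --pt "0.013 -0.23 0" --twist '[0, 0, 0, 0, 0]' --grip '[1, 1, 1, 1, 1]'

```text
clock: 4.37
eef_pos: [0.5702, 0.1446, 0.1617]
tcp_rot: [3.136, -0.004, 0.642]
contact_force: [0.3, 0.3, -0.8]
grip_width: 0.019
grasp_force: 59.1
```

Request:
send_rows --pt "0.015 -0.24 0" --pt "0.015 -0.24 0" --pt "0.015 -0.24 0" --pt "0.015 -0.24 0" --pt "0.015 -0.24 0" --twist '[0, 0, 0, 0, 0]' --grip '[1, 1, 1, 1, 1]'

```text
clock: 4.78
eef_pos: [0.4647, 0.2996, 0.1596]
tcp_rot: [3.141, 0.001, 0.651]
contact_force: [-0.3, 0.2, -1.7]
grip_width: 0.0193
grasp_force: 59.1
```

Request:
send_rows --pt "0.005 -0.24 0" --pt "0 -0.15 0" --pt "0 0 0.1" --pt "0 0 0.15" --pt "0 0 0" --twist '[0, 0, 0, 0, 0]' --grip '[1, 1, 1, 1, 1]'

```text
clock: 5.2
eef_pos: [0.4284, 0.3435, 0.1184]
tcp_rot: [3.141, 0.009, 0.653]
contact_force: [-1.1, -0.7, -1.9]
grip_width: 0.0185
grasp_force: 59.1
```

```bash
python3 go.py 431.9 346.7 35.2 37.2
```

```text
at [428.4 343.5 118.4] [180.    0.5  37.4] F [-1.1 -0.7 -1.9] w 0.0185 t 5.2 q [-0.27  0.47 -0.61  1.65  0.29  1.12 -1.87]
twist 0.0013 shift [ 0.0317 -0.0027  0.5543] rows 2.1
```

Request:
send_rows --pt "0.03 0 0.1" --pt "0 0 0.15" --pt "0 0 0.12" --pt "0 0 0.06" --pt "0 0 0" --twist '[0.001, 0, 0, 0, 0]' --grip '[1, 1, 1, 1, 1]'

```text
clock: 5.62
eef_pos: [0.4338, 0.3465, 0.056]
tcp_rot: [3.141, 0.005, 0.648]
contact_force: [-0.5, -1.3, -0.1]
grip_width: 0.0189
grasp_force: 59.1
```

Request:
send_rows --pt "0 0 0.03" --pt "0 0 0" --pt "0 0 0" --pt "0 0 0" --pt "0 0 0" --twist '[0, 0, 0, 0, 0]' --grip '[1, 1, 1, 1, 1]'

```text
clock: 6.03
eef_pos: [0.4353, 0.3489, 0.0544]
tcp_rot: [3.142, -0.002, 0.649]
contact_force: [1.2, -0.0, -0.6]
grip_width: 0.0187
grasp_force: 59.1
```

```bash
python3 go.py 431.9 346.7 35.2 37.2
```

```text
at [435.3 348.9  54.4] [ 1.80e+02 -1.00e-01  3.72e+01] F [ 1.2 -0.  -0.6] w 0.0187 t 6.0333 q [-0.29  0.56 -0.57  1.71  0.35  0.98 -1.92]
twist -0.0002 shift [-0.0271 -0.002   0.1278] rows 0.5
```

Request:
send_rows --pt "-0.027 -0.002 0.04" --pt "0 0 0.04" --pt "0 0 0.03" --pt "0 0 0" --pt "0 0 0" --twist '[0, 0, 0, 0, 0]' --grip '[1, 1, 1, 1, 1]'

```text
clock: 6.45
eef_pos: [0.4311, 0.3459, 0.0363]
tcp_rot: [-3.142, 0.001, 0.649]
contact_force: [-0.1, 0.8, -1.5]
grip_width: 0.0192
grasp_force: 59.2
```

```bash
python3 go.py 431.9 346.7 35.2 37.2
```

```text
at [431.1 345.9  36.3] [-1.80e+02  1.00e-01  3.72e+01] F [-0.1  0.8 -1.5] w 0.0192 t 6.45 q [-0.3   0.57 -0.56  1.73  0.36  0.94 -1.93]
twist -0.0002 shift [ 0.0075 -0.0008  0.0076] rows 0.0
```

Now I'll lower it in 1 mm steps until it touches, then release.

Request:
send_rows --pt "0 0 0.006" --pt "0 0 0.004" --pt "0 0 0" --pt "0 0 0" --pt "0 0 0" --twist '[0, 0, 0, 0, 0]' --grip '[1, 1, 1, 1, 1]'

```text
clock: 6.87
eef_pos: [0.4315, 0.3463, 0.0355]
tcp_rot: [3.142, -0.0, 0.649]
contact_force: [-0.6, -0.3, -1.2]
grip_width: 0.0191
grasp_force: 59.2
```

Request:
send_rows --pt "0 0 0.006" --pt "0 0 0.004" --pt "0 0 0" --pt "0 0 0" --pt "0 0 0" --twist '[0, 0, 0, 0, 0]' --grip '[1, 1, 1, 1, 1]'

```text
clock: 7.28
eef_pos: [0.4316, 0.3464, 0.0352]
tcp_rot: [3.141, -0.001, 0.649]
contact_force: [-1.7, -0.8, 5.4]
grip_width: 0.0185
grasp_force: 60.2
```

Contact came at the predicted height. I'll release, rise and head for the round lid.

Request:
send_rows --pt "0 0 0" --pt "0 0 0" --pt "0 0 0" --pt "0 0 0" --pt "0 0 0" --twist '[0, 0, 0, 0, 0]' --grip '[0.5, 0, -0.5, -1, -1]'

```text
clock: 7.7
eef_pos: [0.4313, 0.3462, 0.0338]
tcp_rot: [-3.142, 0.0, 0.649]
contact_force: [-0.8, -0.6, -0.5]
grip_width: 0.0688
grasp_force: 0.0
```

Request:
send_rows --pt "0 0 0" --pt "0 0 -0.05" --pt "0 0 -0.2" --pt "0 0 -0.27" --pt "0 0 -0.27" --twist '[0, 0, 0, 0, 0]' --grip '[-1, -1, -1, -1, -1]'

```text
clock: 8.12
eef_pos: [0.4305, 0.3456, 0.1533]
tcp_rot: [-3.141, 0.003, 0.649]
contact_force: [0.4, 1.0, -0.0]
grip_width: 0.0855
grasp_force: 0.0
```

Request:
send_rows --pt "0 0 -0.25" --pt "0 0 0" --pt "0 0 0" --pt "0 0 0" --pt "0 0 0" --twist '[0, 0, 0, 0, 0]' --grip '[-1, -1, -1, -1, -1]'

```text
clock: 8.53
eef_pos: [0.4307, 0.3453, 0.1886]
tcp_rot: [3.141, 0.003, 0.649]
contact_force: [0.5, -0.3, -0.4]
grip_width: 0.0854
grasp_force: 0.0
```

```bash
python3 go.py 548 -346.8 180 37.2
python3 - <<'E'
from h import *
f=grab(); cv2.imwrite("pics/t2.png",f["image"][:,:,::-1])
W=f["W"]; H,S,V=np.moveaxis(f["hsv"].astype(int),-1,0)
m=win(f,235,335,90,190)&(abs(W[...,2]-.062)<.006)&(S<60)
P=(plane(f,m,.064)*1000).astype(np.float32); print(len(P),rect(P/1000),cv2.minEnclosingCircle(P))
E
```

```text
at [430.7 345.3 188.6] [180.    0.2  37.2] F [ 0.5 -0.3 -0.4] w 0.0854 t 8.5333 q [-0.25  0.41 -0.63  1.55  0.25  1.26 -1.84]
twist -0.0002 shift [-2.1668  4.1478  0.0571] rows 17.3
325 (array([597.8, 100.4]), array([123.3, 122.5]), 62.1) ((597.3343505859375, 100.96073150634766), 62.95693588256836)
```

View pics/t2.png

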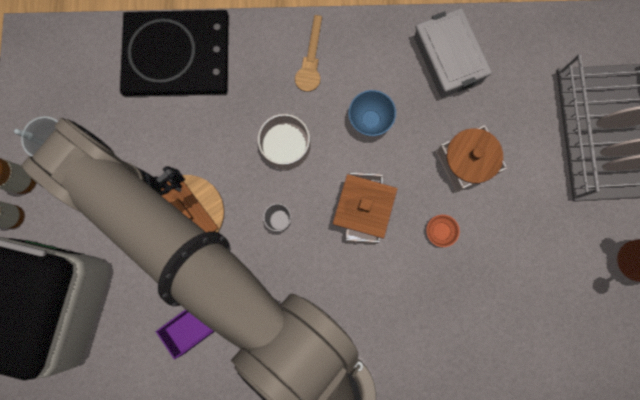

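The oblong lid is resting on the board, and the round box at (284,141) is open and undisturbed. Next, the round lid.

Request:
send_rows --pt "-0.12 0.23 0" --pt "-0.12 0.23 0" --pt "-0.12 0.23 0" --pt "-0.12 0.23 0" --pt "-0.12 0.23 0" --twist '[0, 0, 0, 0, 0]' --grip '[-1, -1, -1, -1, -1]'

```text
clock: 9.0
eef_pos: [0.463, 0.1522, 0.1885]
tcp_rot: [-3.14, 0.003, 0.649]
contact_force: [1.4, -0.5, -0.0]
grip_width: 0.0853
grasp_force: 0.0
```

Request:
send_rows --pt "-0.12 0.23 0" --pt "-0.12 0.23 0" --pt "-0.12 0.23 0" --pt "-0.12 0.23 0" --pt "-0.12 0.23 0" --twist '[0, 0, 0, 0, 0]' --grip '[-1, -1, -1, -1, -1]'

```text
clock: 9.42
eef_pos: [0.4953, -0.0394, 0.1887]
tcp_rot: [-3.14, 0.002, 0.649]
contact_force: [1.2, 1.2, -0.5]
grip_width: 0.0854
grasp_force: 0.0
```

Request:
send_rows --pt "-0.12 0.23 0" --pt "-0.12 0.23 0" --pt "-0.12 0.23 0" --pt "-0.12 0.23 0" --pt "-0.12 0.23 0" --twist '[0, 0, 0, 0, 0]' --grip '[-1, -1, -1, -1, -1]'

```text
clock: 9.83
eef_pos: [0.5279, -0.2309, 0.1883]
tcp_rot: [-3.139, 0.002, 0.649]
contact_force: [1.6, 0.7, 1.2]
grip_width: 0.0853
grasp_force: 0.0
```

Request:
send_rows --pt "-0.12 0.23 0" --pt "-0.12 0.23 0" --pt "-0.12 0.23 0" --pt "0 0 0.1" --pt "0 0 0.1" --twist '[0, 0, 0, 0, 0]' --grip '[-1, -1, -1, -1, -1]'

```text
clock: 10.25
eef_pos: [0.547, -0.3489, 0.1578]
tcp_rot: [-3.142, 0.002, 0.642]
contact_force: [0.4, 0.7, -0.6]
grip_width: 0.0855
grasp_force: 0.0
```

```bash
python3 go.py 548 -346.8 77 37.2
```

```text
at [ 547.  -348.9  157.8] [-1.80e+02  1.00e-01  3.68e+01] F [ 0.4  0.7 -0.6] w 0.0855 t 10.25 q [ 0.73  0.58 -0.32  1.31  0.18  1.28 -0.51]
twist -0.0023 shift [ 0.0135 -0.007   0.5389] rows 2.0
```

Request:
send_rows --pt "0.013 -0.007 0.1" --pt "0 0 0.14" --pt "0 0 0.14" --pt "0 0 0.06" --pt "0 0 0.03" --twist '[0, 0, 0, 0, 0]' --grip '[-1, -1, -1, -1, -1]'

```text
clock: 10.67
eef_pos: [0.5471, -0.3413, 0.0859]
tcp_rot: [-3.135, 0.003, 0.649]
contact_force: [-0.9, 0.4, -0.0]
grip_width: 0.0851
grasp_force: 0.0
```

Request:
send_rows --pt "0 0 0.02" --pt "0 0 0" --pt "0 0 0" --pt "0 0 0" --pt "0 0 0" --twist '[0, 0, 0, 0, 0]' --grip '[-1, -1, -1, -1, -1]'

```text
clock: 11.08
eef_pos: [0.55, -0.3428, 0.0878]
tcp_rot: [3.139, -0.001, 0.649]
contact_force: [0.4, -0.7, -0.3]
grip_width: 0.0854
grasp_force: 0.0
```

```bash
python3 go.py 548 -346.8 77 37.2
```

```text
at [ 550.  -342.8   87.8] [179.9  -0.   37.2] F [ 0.4 -0.7 -0.3] w 0.0854 t 11.0833 q [ 0.73  0.63 -0.31  1.41  0.2   1.13 -0.53]
twist -0.0002 shift [-0.0269  0.0134  0.0717] rows 0.3
```

Request:
send_rows --pt "-0.027 0.013 0.03" --pt "0 0 0.03" --pt "0 0 0.01" --pt "0 0 0" --pt "0 0 0" --twist '[0, 0, 0, 0, 0]' --grip '[-1, -1, -1, -1, -1]'

```text
clock: 11.5
eef_pos: [0.547, -0.3462, 0.0756]
tcp_rot: [-3.141, 0.0, 0.649]
contact_force: [-0.8, -0.8, -0.3]
grip_width: 0.0851
grasp_force: 0.0
```

```bash
python3 go.py 548 -346.8 77 37.2
```

```text
at [ 547.  -346.2   75.6] [-180.     0.    37.2] F [-0.8 -0.8 -0.3] w 0.0851 t 11.5 q [ 0.73  0.65 -0.31  1.42  0.2   1.11 -0.53]
twist -0.0002 shift [ 0.0028  0.0073 -0.0096] rows 0.0
```

Request:
send_rows --pt "0.003 0.006 -0.008" --pt "0 0 0" --pt "0 0 0" --pt "0 0 0" --pt "0 0 0" --twist '[0, 0, 0, 0, 0]' --grip '[-0.5, 0.3, 1, 1, 1]'

```text
clock: 11.92
eef_pos: [0.5482, -0.3467, 0.0773]
tcp_rot: [3.142, -0.0, 0.649]
contact_force: [-0.9, 1.0, 5.1]
grip_width: 0.0257
grasp_force: 6.2
```

Request:
send_rows --pt "0 0 0" --pt "0 0 0" --pt "0 0 0" --pt "0 0 0" --pt "0 0 0" --twist '[0, 0, 0, 0, 0]' --grip '[1, 1, 1, 1, 1]'

```text
clock: 12.33
eef_pos: [0.5484, -0.3469, 0.0775]
tcp_rot: [3.141, -0.0, 0.649]
contact_force: [-0.5, -0.2, 2.7]
grip_width: 0.0241
grasp_force: 59.2
```

```bash
python3 go.py 597.6 100.6 160 37.2
```

```text
at [ 548.4 -346.9   77.5] [180.   -0.   37.2] F [-0.5 -0.2  2.7] w 0.0241 t 12.3333 q [ 0.73  0.65 -0.31  1.41  0.2   1.11 -0.53]
twist -0.0002 shift [ 2.0648 -2.1782 -0.5497] rows 11.3
```

Request:
send_rows --pt "0 0 -0.1" --pt "0 0 -0.25" --pt "0 0 -0.23" --pt "0.1 -0.1 0" --pt "0.179 -0.189 0" --twist '[0, 0, 0, 0, 0]' --grip '[1, 1, 1, 1, 1]'

```text
clock: 12.75
eef_pos: [0.5547, -0.295, 0.1663]
tcp_rot: [3.133, 0.002, 0.637]
contact_force: [0.7, 0.5, -2.3]
grip_width: 0.0243
grasp_force: 59.2
```

Request:
send_rows --pt "0.179 -0.189 0" --pt "0.179 -0.189 0" --pt "0.179 -0.189 0" --pt "0.179 -0.189 0" --pt "0.179 -0.189 0" --twist '[0, 0, 0, 0, 0]' --grip '[1, 1, 1, 1, 1]'

```text
clock: 13.17
eef_pos: [0.5758, -0.0912, 0.1634]
tcp_rot: [-3.141, 0.001, 0.648]
contact_force: [1.2, -0.1, -0.5]
grip_width: 0.024
grasp_force: 59.2
```

Request:
send_rows --pt "0.179 -0.189 0" --pt "0.179 -0.189 0" --pt "0.179 -0.189 0" --pt "0.179 -0.189 0" --pt "0.179 -0.189 0" --twist '[0, 0, 0, 0, 0]' --grip '[1, 1, 1, 1, 1]'

```text
clock: 13.58
eef_pos: [0.5973, 0.1026, 0.1634]
tcp_rot: [-3.141, 0.002, 0.648]
contact_force: [0.7, -0.3, -1.4]
grip_width: 0.0239
grasp_force: 59.2
```

Request:
send_rows --pt "0 0 0" --pt "0 0 0.1" --pt "0 0 0.1" --pt "0 0 0" --pt "0 0 0" --twist '[0, 0, 0, 0, 0]' --grip '[1, 1, 1, 1, 1]'

```text
clock: 14.0
eef_pos: [0.5967, 0.1003, 0.1326]
tcp_rot: [-3.14, 0.004, 0.648]
contact_force: [0.5, 0.3, -1.0]
grip_width: 0.0237
grasp_force: 59.2
```

```bash
python3 go.py 597.6 100.6 77.5 37.2
```

```text
at [596.7 100.3 132.6] [-179.9    0.2   37.1] F [ 0.5  0.3 -1. ] w 0.0237 t 14.0 q [ 0.09  0.53 -0.43  1.48  0.23  1.18 -1.29]
twist -0.0003 shift [0.0058 0.0023 0.3677] rows 1.4
```

Request:
send_rows --pt "0.006 0.002 0.08" --pt "0 0 0.1" --pt "0 0 0.06" --pt "0 0 0" --pt "0 0 0" --twist '[0, 0, 0, 0, 0]' --grip '[1, 1, 1, 1, 1]'

```text
clock: 14.42
eef_pos: [0.5986, 0.1011, 0.0977]
tcp_rot: [-3.141, 0.001, 0.648]
contact_force: [-0.3, 0.0, -0.1]
grip_width: 0.0242
grasp_force: 59.2
```

```bash
python3 go.py 597.6 100.6 77.5 37.2
```

```text
at [598.6 101.1  97.7] [-1.80e+02  1.00e-01  3.71e+01] F [-0.3  0.  -0.1] w 0.0242 t 14.4167 q [ 0.09  0.57 -0.42  1.52  0.25  1.11 -1.31]
twist -0.0003 shift [-0.0076 -0.0013  0.1348] rows 0.5
```

Request:
send_rows --pt "-0.007 0 0.04" --pt "0 0 0.04" --pt "0 0 0.035" --pt "0 0 0" --pt "0 0 0" --twist '[0, 0, 0, 0, 0]' --grip '[1, 1, 1, 1, 1]'

```text
clock: 14.83
eef_pos: [0.5977, 0.1007, 0.0804]
tcp_rot: [-3.141, 0.001, 0.649]
contact_force: [0.2, -0.4, -0.5]
grip_width: 0.0241
grasp_force: 59.2
```

Request:
send_rows --pt "0 0 0.006" --pt "0 0 0.006" --pt "0 0 0" --pt "0 0 0" --pt "0 0 0" --twist '[0, 0, 0, 0, 0]' --grip '[1, 1, 1, 1, 1]'

```text
clock: 15.25
eef_pos: [0.5982, 0.1009, 0.0793]
tcp_rot: [3.141, -0.0, 0.649]
contact_force: [1.0, -0.1, -1.5]
grip_width: 0.0243
grasp_force: 59.2
```

Request:
send_rows --pt "0 0 0.006" --pt "0 0 0.006" --pt "0 0 0" --pt "0 0 0" --pt "0 0 0" --twist '[0, 0, 0, 0, 0]' --grip '[1, 1, 1, 1, 1]'

```text
clock: 15.67
eef_pos: [0.5982, 0.1009, 0.0775]
tcp_rot: [3.141, -0.0, 0.649]
contact_force: [-0.4, 0.0, 0.5]
grip_width: 0.0241
grasp_force: 59.6
```

Request:
send_rows --pt "0 0 0.004" --pt "0 0 0" --pt "0 0 0" --pt "0 0 0" --pt "0 0 0" --twist '[0, 0, 0, 0, 0]' --grip '[1, 1, 1, 0.5, 0]'

```text
clock: 16.08
eef_pos: [0.5983, 0.1009, 0.0768]
tcp_rot: [3.141, -0.001, 0.649]
contact_force: [0.7, -0.1, -1.4]
grip_width: 0.0347
grasp_force: 0.0
```

Request:
send_rows --pt "0 0 0" --pt "0 0 0" --pt "0 0 0" --pt "0 0 0" --pt "0 0 -0.05" --twist '[0, 0, 0, 0, 0]' --grip '[-0.5, -1, -1, -1, -1]'

```text
clock: 16.5
eef_pos: [0.5967, 0.1004, 0.0826]
tcp_rot: [-3.14, 0.003, 0.649]
contact_force: [-1.3, -0.4, 0.5]
grip_width: 0.0854
grasp_force: 0.0
```

Request:
send_rows --pt "0 0 -0.15" --pt "0 0 -0.25" --pt "0 0 -0.25" --pt "0 0 0" --pt "0 0 0" --twist '[0, 0, 0, 0, 0]' --grip '[-1, -1, -1, -1, -1]'

```text
clock: 16.92
eef_pos: [0.6003, 0.1017, 0.1857]
tcp_rot: [3.138, -0.007, 0.649]
contact_force: [-1.0, 0.2, 0.3]
grip_width: 0.0852
grasp_force: 0.0
```

```bash
python3 go.py 431.5 -87.3 170 -16.5
python3 - <<'E'
from h import *
f=grab(); W=f["W"]; H,S,V=np.moveaxis(f["hsv"].astype(int),-1,0)
# square box, round lid gone
m=win(f,430,520,110,200)&(abs(W[...,2]-.062)<.006)&(S<60)
P=plane(f,m,.064); print("square",len(P),rect(P))
m=win(f,325,405,165,250)&(W[...,2]>.1)&(S>90); print("sqknob",rect(plane(f,m,.109)),rect(plane(f,win(f,325,405,165,250)&(S>90)&(abs(W[...,2]-.081)<.012),.081)))
g=grab("side"); cv2.imwrite("pics/s3.png",cv2.resize(g["image"][90:290,160:400,::-1],None,fx=3,fy=3)); cv2.imwrite("pics/t3.png",f["image"][:,:,::-1])
E
```

```text
at [600.3 101.7 185.7] [179.8  -0.4  37.2] F [-1.   0.2  0.3] w 0.0852 t 16.9167 q [ 0.1   0.49 -0.44  1.41  0.21  1.28 -1.28]
twist 0.2981 shift [-0.7209  1.5279  0.1047] rows 6.3
square 405 (array([ 547.5, -346.3]), array([118.8, 116. ]), -66.7)
sqknob (array([438.7, -77.3]), array([132.6,  46.2]), 18.5) (array([431.7, -88.6]), array([121.8, 117.2]), -16.6)
```

View pics/s3.png

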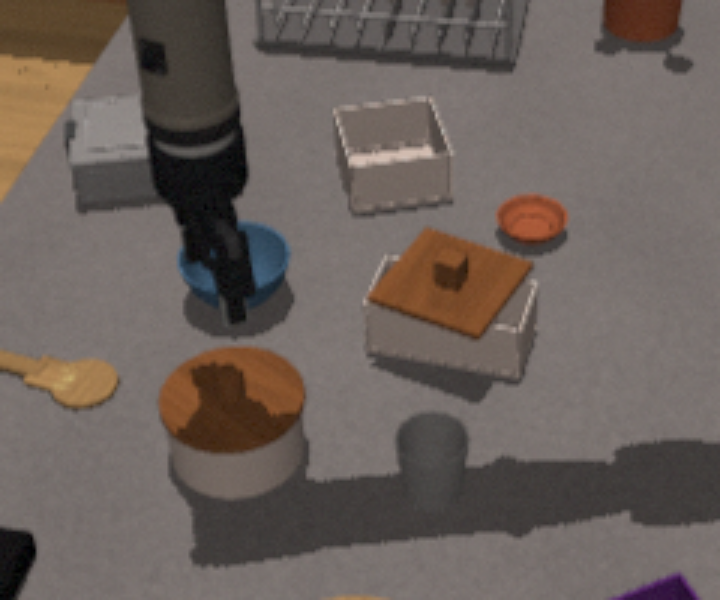

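The round lid is flush on the round box. In the crop the square box (390,150) is open, measured centre (547.5,-346.3) at yaw 23.3°. The square lid sits at (431.5,-87.3), yaw -16.5°.

Request:
send_rows --pt "0 0 0" --pt "0 0 0" --pt "0 0 0" --pt "0 0 0" --pt "0 0 0" --twist '[0.037, 0.037, 0.037, 0.037, 0.037]' --grip '[-1, -1, -1, -1, -1]'

```text
clock: 17.43
eef_pos: [0.5967, 0.1003, 0.1795]
tcp_rot: [3.141, 0.004, 0.062]
contact_force: [-0.6, 0.8, -0.1]
grip_width: 0.0855
grasp_force: 0.0
```

Request:
send_rows --pt "0 0 0" --pt "0 0 0" --pt "0 0 0" --pt "-0.1 0.2 0" --pt "-0.12 0.25 0" --twist '[0.037, 0.037, 0.039, 0, 0]' --grip '[-1, -1, -1, -1, -1]'

```text
clock: 17.85
eef_pos: [0.5463, 0.0485, 0.1791]
tcp_rot: [-3.14, 0.004, -0.282]
contact_force: [0.1, -1.4, 1.0]
grip_width: 0.0852
grasp_force: 0.0
```

Request:
send_rows --pt "-0.12 0.25 0" --pt "-0.12 0.25 0" --pt "-0.12 0.25 0" --pt "-0.12 0.25 0" --pt "0 0 0" --twist '[0, 0, 0, 0, 0]' --grip '[-1, -1, -1, -1, -1]'

```text
clock: 18.27
eef_pos: [0.4278, -0.086, 0.1794]
tcp_rot: [3.134, 0.008, -0.3]
contact_force: [0.1, -0.4, 0.4]
grip_width: 0.0857
grasp_force: 0.0
```

```bash
python3 go.py 431.5 -87.3 85 -16.5
```

```text
at [427.8 -86.  179.4] [179.6   0.5 -17.2] F [ 0.1 -0.4  0.4] w 0.0857 t 18.2667 q [ 0.31  0.13 -0.17  1.87  0.03  1.15 -1.74]
twist -0.004 shift [0.0259 0.0016 0.6295] rows 2.3
```

Request:
send_rows --pt "0.02 0 0.1" --pt "0 0 0.15" --pt "0 0 0.15" --pt "0 0 0.1" --pt "0 0 0.05" --twist '[0, 0, 0, 0, 0]' --grip '[-1, -1, -1, -1, -1]'

```text
clock: 18.68
eef_pos: [0.4354, -0.0784, 0.0958]
tcp_rot: [3.141, 0.007, -0.288]
contact_force: [0.0, 1.4, 0.5]
grip_width: 0.0853
grasp_force: 0.0
```

Request:
send_rows --pt "0 0 0" --pt "0 0 0" --pt "0 0 0" --pt "0 0 0" --pt "0 0 0" --twist '[0, 0, 0, 0, 0]' --grip '[-1, -1, -1, -1, -1]'

```text
clock: 19.1
eef_pos: [0.4394, -0.0789, 0.1002]
tcp_rot: [-3.141, -0.002, -0.288]
contact_force: [-0.1, 0.4, -0.0]
grip_width: 0.0854
grasp_force: 0.0
```

```bash
python3 go.py 431.5 -87.3 85 -16.5
```

```text
at [439.4 -78.9 100.2] [-1.80e+02 -1.00e-01 -1.65e+01] F [-0.1  0.4 -0. ] w 0.0854 t 19.1 q [ 0.29  0.24 -0.18  1.96  0.05  0.94 -1.77]
twist 0.0001 shift [-0.0347  0.0687  0.101 ] rows 0.5
```

Request:
send_rows --pt "-0.034 0.068 0" --pt "0 0 0.04" --pt "0 0 0.04" --pt "0 0 0.015" --pt "0 0 0" --twist '[0, 0, 0, 0, 0]' --grip '[-1, -1, -1, -1, -1]'

```text
clock: 19.52
eef_pos: [0.4299, -0.087, 0.084]
tcp_rot: [3.142, 0.002, -0.288]
contact_force: [0.4, -0.3, 0.3]
grip_width: 0.0852
grasp_force: 0.0
```

```bash
python3 go.py 431.5 -87.3 85 -16.5
```

```text
at [429.9 -87.   84. ] [ 1.80e+02  1.00e-01 -1.65e+01] F [ 0.4 -0.3  0.3] w 0.0852 t 19.5167 q [ 0.31  0.25 -0.17  2.    0.05  0.9  -1.75]
twist 0.0001 shift [ 0.0109 -0.001  -0.0067] rows 0.0
```

Request:
send_rows --pt "0.01 0 -0.005" --pt "0 0 0" --pt "0 0 0" --pt "0 0 0" --pt "0 0 0" --twist '[0, 0, 0, 0, 0]' --grip '[-0.5, 0.3, 1, 1, 1]'

```text
clock: 19.93
eef_pos: [0.4324, -0.0874, 0.0859]
tcp_rot: [-3.141, -0.0, -0.287]
contact_force: [0.6, 1.1, 12.1]
grip_width: 0.0258
grasp_force: 12.3
```

Request:
send_rows --pt "0 0 0" --pt "0 0 0" --pt "0 0 0" --pt "0 0 0" --pt "0 0 0" --twist '[0, 0, 0, 0, 0]' --grip '[1, 1, 1, 1, 1]'

```text
clock: 20.35
eef_pos: [0.4327, -0.0876, 0.0861]
tcp_rot: [-3.141, -0.001, -0.288]
contact_force: [1.8, -0.2, 4.0]
grip_width: 0.0251
grasp_force: 59.3
```

Request:
send_rows --pt "0 0 -0.1" --pt "0 0 -0.25" --pt "0 0 -0.25" --pt "0 0 0" --pt "0 0 0" --twist '[0, 0, 0, 0, 0]' --grip '[1, 1, 1, 1, 1]'

```text
clock: 20.77
eef_pos: [0.4335, -0.0879, 0.1774]
tcp_rot: [-3.142, -0.004, -0.288]
contact_force: [-0.6, -0.0, -1.4]
grip_width: 0.0251
grasp_force: 59.1
```

```bash
python3 go.py 547.5 -346.3 165 23.3
```

```text
at [433.5 -87.9 177.4] [-180.    -0.2  -16.5] F [-0.6 -0.  -1.4] w 0.0251 t 20.7667 q [ 0.32  0.14 -0.17  1.87  0.03  1.13 -1.72]
twist -0.221 shift [0.0168 1.8827 0.0824] rows 7.0
```

Request:
send_rows --pt "0 0 0" --pt "0 0 0" --pt "0 0 0" --pt "0 0 0" --pt "0 0 0" --twist '[-0.037, -0.037, -0.037, -0.037, -0.037]' --grip '[1, 1, 1, 1, 1]'

```text
clock: 21.18
eef_pos: [0.4302, -0.0873, 0.1734]
tcp_rot: [-3.139, 0.005, 0.299]
contact_force: [-0.3, -0.3, -0.5]
grip_width: 0.0245
grasp_force: 59.0
```

Request:
send_rows --pt "0 0 0" --pt "0 0.15 0" --pt "0 0.23 0" --pt "0 0.23 0" --pt "0 0.23 0" --twist '[-0.036, 0, 0, 0, 0]' --grip '[1, 1, 1, 1, 1]'

```text
clock: 21.6
eef_pos: [0.4807, -0.2039, 0.1733]
tcp_rot: [-3.138, 0.004, 0.408]
contact_force: [0.8, 0.1, -0.3]
grip_width: 0.0249
grasp_force: 59.1
```

Request:
send_rows --pt "0 0.23 0" --pt "0 0.23 0" --pt "0 0.23 0" --pt "0 0.23 0" --pt "0 0.12 0" --twist '[0, 0, 0, 0, 0]' --grip '[1, 1, 1, 1, 1]'

```text
clock: 22.02
eef_pos: [0.5421, -0.3511, 0.1721]
tcp_rot: [-3.14, 0.005, 0.402]
contact_force: [-0.5, -0.3, -1.2]
grip_width: 0.0244
grasp_force: 59.2
```

Request:
send_rows --pt "0 0 0.1" --pt "0 0 0.15" --pt "0 0 0" --pt "0 0 0" --pt "0 0 0" --twist '[0, 0, 0, 0, 0]' --grip '[1, 1, 1, 1, 1]'

```text
clock: 22.43
eef_pos: [0.5434, -0.346, 0.1376]
tcp_rot: [-3.14, 0.001, 0.407]
contact_force: [0.7, -0.6, -0.4]
grip_width: 0.0248
grasp_force: 59.2
```

```bash
python3 go.py 547.5 -346.3 78 23.3
python3 - <<'E'
from h import *
f=grab(); W=f["W"]; H,S,V=np.moveaxis(f["hsv"].astype(int),-1,0)
m=win(f,325,405,165,250)&(abs(W[...,2]-.062)<.006)&(S<60)
print("oblong box",m.sum(),rect(plane(f,m,.064)))
m=win(f,135,235,165,260)&(S>90)
for lo,hi,z in((.026,.036,.031),(.05,.065,.059)):
    k=m&(W[...,2]>lo)&(W[...,2]<hi); print("oblong lid",np.median(W[k][:,2]),rect(plane(f,k,z)))
m=win(f,240,325,95,190)&(S>90)&(H<20)
for lo,hi in((.06,.08),(.095,.11)):
    k=m&(W[...,2]>lo)&(W[...,2]<hi); z=np.median(W[k][:,2]); print("round lid",z,cv2.minEnclosingCircle((plane(f,k,z)*1000).astype(np.float32)))
cv2.imwrite("pics/t4.png",f["image"][:,:,::-1])
E
```

```text
at [ 543.4 -346.   137.6] [-1.799e+02  1.000e-01  2.330e+01] F [ 0.7 -0.6 -0.4] w 0.0248 t 22.4333 q [ 0.6   0.57 -0.1   1.36  0.06  1.22 -0.66]
twist 0.0002 shift [0.0242 0.0128 0.3971] rows 1.5
oblong box 368 (array([431.5, -87.7]), array([160. ,  77.9]), -4.4)
oblong lid 0.03028380542738528 (array([432.6, 344.3]), array([166.2,  84. ]), 37.1)
oblong lid 0.058007800378970145 (array([432.7, 343.8]), array([60.9, 20.9]), 37.3)
round lid 0.07264472050952389 ((597.900146484375, 99.05691528320312), 66.06396484375)
round lid 0.10041023120198493 ((597.1993408203125, 98.73235321044922), 13.193192481994629)
```

View pics/t4.png

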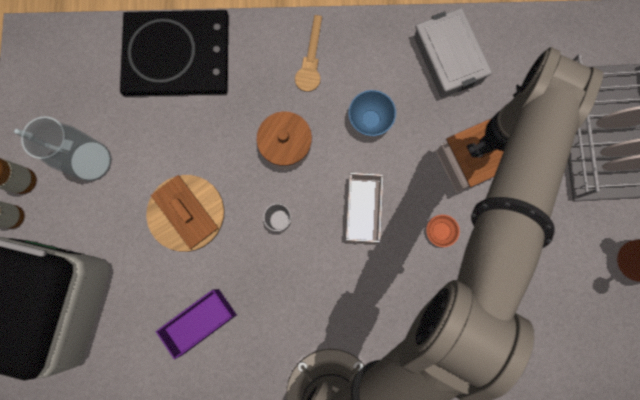

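The oblong lid rests centred on the board (185,212). The round lid is seated (285,139), its measured plate top at 0.0727. The oblong box (364,208) is open and stands where it was. Now I'll lower the square lid.

Request:
send_rows --pt "0.024 0.013 0.08" --pt "0 0 0.1" --pt "0 0 0.08" --pt "0 0 0" --pt "0 0 0" --twist '[0, 0, 0, 0, 0]' --grip '[1, 1, 1, 1, 1]'

```text
clock: 22.9
eef_pos: [0.5472, -0.3465, 0.0982]
tcp_rot: [-3.14, 0.001, 0.407]
contact_force: [0.1, -0.3, -0.5]
grip_width: 0.0249
grasp_force: 59.2
```

```bash
python3 go.py 547.5 -346.3 78 23.3
```

```text
at [ 547.2 -346.5   98.2] [-1.799e+02  1.000e-01  2.330e+01] F [ 0.1 -0.3 -0.5] w 0.0249 t 22.9 q [ 0.6   0.61 -0.1   1.4   0.06  1.14 -0.67]
twist 0.0001 shift [ 0.0022 -0.0004  0.1348] rows 0.5
```

Request:
send_rows --pt "0 0 0.04" --pt "0 0 0.04" --pt "0 0 0.035" --pt "0 0 0" --pt "0 0 0" --twist '[0, 0, 0, 0, 0]' --grip '[1, 1, 1, 1, 1]'

```text
clock: 23.32
eef_pos: [0.5475, -0.3468, 0.0815]
tcp_rot: [-3.141, 0.001, 0.407]
contact_force: [0.4, 0.2, -1.5]
grip_width: 0.0245
grasp_force: 59.2
```

Request:
send_rows --pt "0 0 0.006" --pt "0 0 0.004" --pt "0 0 0" --pt "0 0 0" --pt "0 0 0" --twist '[0, 0, 0, 0, 0]' --grip '[1, 1, 1, 1, 1]'

```text
clock: 23.73
eef_pos: [0.548, -0.347, 0.0807]
tcp_rot: [3.141, -0.0, 0.407]
contact_force: [-0.5, 0.4, -1.2]
grip_width: 0.0252
grasp_force: 59.2
```

Request:
send_rows --pt "0 0 0.006" --pt "0 0 0.006" --pt "0 0 0" --pt "0 0 0" --pt "0 0 0" --twist '[0, 0, 0, 0, 0]' --grip '[1, 1, 1, 1, 1]'

```text
clock: 24.15
eef_pos: [0.5478, -0.3469, 0.0787]
tcp_rot: [3.142, 0.0, 0.407]
contact_force: [0.5, -0.6, -0.2]
grip_width: 0.0249
grasp_force: 59.2
```

Request:
send_rows --pt "0 0 0.004" --pt "0 0 0" --pt "0 0 0" --pt "0 0 0" --pt "0 0 0" --twist '[0, 0, 0, 0, 0]' --grip '[1, 1, 1, 1, 1]'

```text
clock: 24.57
eef_pos: [0.548, -0.347, 0.0783]
tcp_rot: [3.141, -0.0, 0.407]
contact_force: [0.7, -0.5, 0.4]
grip_width: 0.025
grasp_force: 59.3
```

Request:
send_rows --pt "0 0 0.004" --pt "0 0 0.003" --pt "0 0 0" --pt "0 0 0" --pt "0 0 0" --twist '[0, 0, 0, 0, 0]' --grip '[1, 1, 1, 1, 1]'

```text
clock: 24.98
eef_pos: [0.548, -0.347, 0.0782]
tcp_rot: [3.141, -0.0, 0.407]
contact_force: [-2.2, 0.6, 5.7]
grip_width: 0.0248
grasp_force: 60.0
```

Seated, with contact at the expected height. I'll release, rise and go to the oblong lid at (432.6,344.0), yaw 37.2°.

Request:
send_rows --pt "0 0 0" --pt "0 0 0" --pt "0 0 0" --pt "0 0 0" --pt "0 0 0" --twist '[0, 0, 0, 0, 0]' --grip '[0.5, 0, -0.5, -1, -1]'

```text
clock: 25.4
eef_pos: [0.5477, -0.3468, 0.0766]
tcp_rot: [-3.141, 0.0, 0.407]
contact_force: [0.3, -0.3, -0.8]
grip_width: 0.0723
grasp_force: 0.0
```

Request:
send_rows --pt "0 0 0" --pt "0 0 -0.05" --pt "0 0 -0.2" --pt "0 0 -0.25" --pt "0 0 -0.25" --twist '[0, 0, 0, 0, 0]' --grip '[-1, -1, -1, -1, -1]'

```text
clock: 25.82
eef_pos: [0.5471, -0.3465, 0.1903]
tcp_rot: [-3.14, 0.001, 0.407]
contact_force: [0.2, -1.0, 0.4]
grip_width: 0.0855
grasp_force: 0.0
```

Request:
send_rows --pt "0 0 0" --pt "0 0 0" --pt "0 0 0" --pt "0 0 0" --pt "0 0 0" --twist '[-0.038, -0.038, 0, 0, 0]' --grip '[-1, -1, -1, -1, -1]'

```text
clock: 26.23
eef_pos: [0.5474, -0.3468, 0.189]
tcp_rot: [-3.141, 0.001, 0.643]
contact_force: [-0.0, -0.4, -0.7]
grip_width: 0.0851
grasp_force: 0.0
```

```bash
python3 go.py 432.6 344 180 37.2
```

```text
at [ 547.4 -346.8  189. ] [-179.9    0.    36.8] F [-0.  -0.4 -0.7] w 0.0851 t 26.2333 q [ 0.63  0.55 -0.15  1.27  0.08  1.33 -0.44]
twist -0.002 shift [ 2.1747 -4.1314  0.0602] rows 17.3
```

Request:
send_rows --pt "0.12 -0.23 0" --pt "0.12 -0.23 0" --pt "0.12 -0.23 0" --pt "0.12 -0.23 0" --pt "0.12 -0.23 0" --twist '[-0.002, 0, 0, 0, 0]' --grip '[-1, -1, -1, -1, -1]'

```text
clock: 26.65
eef_pos: [0.5141, -0.1534, 0.189]
tcp_rot: [-3.141, 0.001, 0.649]
contact_force: [1.2, -0.7, -0.1]
grip_width: 0.0854
grasp_force: 0.0
```

Request:
send_rows --pt "0.12 -0.23 0" --pt "0.12 -0.23 0" --pt "0.12 -0.23 0" --pt "0.12 -0.23 0" --pt "0.12 -0.23 0" --twist '[0, 0, 0, 0, 0]' --grip '[-1, -1, -1, -1, -1]'

```text
clock: 27.07
eef_pos: [0.4809, 0.0382, 0.1893]
tcp_rot: [-3.141, 0.001, 0.649]
contact_force: [0.3, 0.6, -0.5]
grip_width: 0.0858
grasp_force: 0.0
```

Request:
send_rows --pt "0.12 -0.23 0" --pt "0.12 -0.23 0" --pt "0.12 -0.23 0" --pt "0.12 -0.23 0" --pt "0.12 -0.23 0" --twist '[0, 0, 0, 0, 0]' --grip '[-1, -1, -1, -1, -1]'

```text
clock: 27.48
eef_pos: [0.448, 0.2298, 0.1893]
tcp_rot: [3.141, 0.001, 0.649]
contact_force: [0.6, 0.7, 0.3]
grip_width: 0.0855
grasp_force: 0.0
```

Request:
send_rows --pt "0.12 -0.23 0" --pt "0.12 -0.23 0" --pt "0.12 -0.23 0" --pt "0 0 0.1" --pt "0 0 0.2" --twist '[0, 0, 0, 0, 0]' --grip '[-1, -1, -1, -1, -1]'

```text
clock: 27.9
eef_pos: [0.429, 0.3498, 0.1474]
tcp_rot: [-3.139, -0.009, 0.657]
contact_force: [0.7, -0.0, 0.3]
grip_width: 0.0853
grasp_force: 0.0
```

Request:
send_rows --pt "0 0 0.2" --pt "0 0 0.1" --pt "0 0 0" --pt "0 0 0" --pt "0 0 0" --twist '[0, 0, 0, 0, 0]' --grip '[-1, -1, -1, -1, -1]'

```text
clock: 28.32
eef_pos: [0.4297, 0.3441, 0.1007]
tcp_rot: [-3.141, -0.002, 0.651]
contact_force: [0.1, -0.4, 0.6]
grip_width: 0.085
grasp_force: 0.0
```

```bash
python3 go.py 432.6 344 35.5 37.2
```

```text
at [429.7 344.1 100.7] [-1.80e+02 -1.00e-01  3.73e+01] F [ 0.1 -0.4  0.6] w 0.085 t 28.3167 q [-0.35  0.46 -0.48  1.68  0.24  1.05 -1.83]
twist 0.0005 shift [0.015  0.0123 0.4344] rows 1.6
```

Request:
send_rows --pt "0.015 0.012 0.1" --pt "0 0 0.15" --pt "0 0 0.1" --pt "0 0 0" --pt "0 0 0" --twist '[0, 0, 0, 0, 0]' --grip '[-1, -1, -1, -1, -1]'

```text
clock: 28.73
eef_pos: [0.4324, 0.3437, 0.048]
tcp_rot: [-3.142, -0.001, 0.651]
contact_force: [0.2, 0.3, -0.4]
grip_width: 0.0853
grasp_force: 0.0
```

```bash
python3 go.py 432.6 344 35.5 37.2
```

```text
at [432.4 343.7  48. ] [-1.80e+02 -1.00e-01  3.73e+01] F [ 0.2  0.3 -0.4] w 0.0853 t 28.7333 q [-0.37  0.53 -0.45  1.73  0.28  0.94 -1.85]
twist 0.0006 shift [ 0.0023 -0.0008  0.0834] rows 0.3
```

Request:
send_rows --pt "0 0 0.04" --pt "0 0 0.03" --pt "0 0 0.01" --pt "0 0 0" --pt "0 0 0" --twist '[0, 0, 0, 0, 0]' --grip '[-1, -1, -1, -1, -1]'

```text
clock: 29.15
eef_pos: [0.432, 0.3434, 0.0353]
tcp_rot: [3.142, -0.0, 0.652]
contact_force: [0.2, -1.2, -0.1]
grip_width: 0.0852
grasp_force: 0.0
```

Request:
send_rows --pt "0 0 0" --pt "0 0 0" --pt "0 0 0" --pt "0 0 0" --pt "0 0 0" --twist '[0, 0, 0, 0, 0]' --grip '[-0.5, 0.3, 1, 1, 1]'

```text
clock: 29.57
eef_pos: [0.4319, 0.3433, 0.0351]
tcp_rot: [3.142, -0.0, 0.652]
contact_force: [0.4, 0.0, 0.9]
grip_width: 0.0254
grasp_force: 0.0
```

Request:
send_rows --pt "0 0 0" --pt "0 0 0" --pt "0 0 0" --pt "0 0 0" --pt "0 0 0" --twist '[0, 0, 0, 0, 0]' --grip '[1, 1, 1, 1, 1]'

```text
clock: 29.98
eef_pos: [0.432, 0.3436, 0.0353]
tcp_rot: [-3.141, -0.001, 0.652]
contact_force: [0.4, -0.1, 3.2]
grip_width: 0.0191
grasp_force: 61.7
```

Request:
send_rows --pt "0 0 -0.1" --pt "0 0 -0.25" --pt "0 0 -0.25" --pt "0 0 -0.25" --pt "0 0 0" --twist '[0, 0, 0, 0, 0.038]' --grip '[1, 1, 1, 1, 1]'

```text
clock: 30.4
eef_pos: [0.4353, 0.3471, 0.1703]
tcp_rot: [-3.139, -0.014, 0.531]
contact_force: [0.1, 1.1, -1.0]
grip_width: 0.019
grasp_force: 61.4
```

Request:
send_rows --pt "0 0 0" --pt "0 0 0" --pt "0 0 0" --pt "0 0 0" --pt "0 0 0" --twist '[0.039, 0.039, 0.039, 0.039, 0.039]' --grip '[1, 1, 1, 1, 1]'

```text
clock: 30.82
eef_pos: [0.4314, 0.3426, 0.1617]
tcp_rot: [3.14, 0.001, -0.087]
contact_force: [-0.7, -0.3, -1.3]
grip_width: 0.0188
grasp_force: 61.3
```

```bash
python3 go.py 431.5 -87.7 165 -4.4
```

```text
at [431.4 342.6 161.7] [ 1.799e+02  1.000e-01 -5.000e+00] F [-0.7 -0.3 -1.3] w 0.0188 t 30.8167 q [-0.44  0.39 -0.35  1.61  0.14  1.18 -2.48]
twist -0.0031 shift [ 0.2206  2.8604 -0.0218] rows 10.6
```

Request:
send_rows --pt "0.01 0.15 0" --pt "0.02 0.24 0" --pt "0.02 0.24 0" --pt "0.02 0.24 0" --pt "0.02 0.24 0" --twist '[-0.003, 0, 0, 0, 0]' --grip '[1, 1, 1, 1, 1]'

```text
clock: 31.23
eef_pos: [0.4325, 0.1743, 0.1618]
tcp_rot: [3.141, 0.001, -0.07]
contact_force: [0.6, -0.1, -0.7]
grip_width: 0.0192
grasp_force: 61.3
```

Request:
send_rows --pt "0.02 0.24 0" --pt "0.02 0.24 0" --pt "0.02 0.24 0" --pt "0.02 0.24 0" --pt "0.02 0.24 0" --twist '[0, 0, 0, 0, 0]' --grip '[1, 1, 1, 1, 1]'

```text
clock: 31.65
eef_pos: [0.4346, -0.0062, 0.1621]
tcp_rot: [3.141, 0.001, -0.071]
contact_force: [0.9, 0.3, -1.1]
grip_width: 0.0191
grasp_force: 61.3
```

Request:
send_rows --pt "0.02 0.24 0" --pt "0.01 0.24 0" --pt "0 0.1 0" --pt "0 0 0.1" --pt "0 0 0.1" --twist '[0, 0, 0, 0, 0]' --grip '[1, 1, 1, 1, 1]'

```text
clock: 32.07
eef_pos: [0.434, -0.0936, 0.1325]
tcp_rot: [3.141, -0.001, -0.075]
contact_force: [-0.3, 0.5, -0.8]
grip_width: 0.0189
grasp_force: 61.3
```

```bash
python3 go.py 431.5 -87.7 77.3 -4.4
```

```text
at [434.  -93.6 132.5] [ 1.8e+02 -1.0e-01 -4.3e+00] F [-0.3  0.5 -0.8] w 0.0189 t 32.0667 q [ 0.24  0.19 -0.07  1.93  0.02  1.02 -1.49]
twist 0.0005 shift [-0.0196 -0.038   0.3679] rows 1.4
```

Request:
send_rows --pt "-0.02 -0.038 0.06" --pt "0 0 0.1" --pt "0 0 0.08" --pt "0 0 0" --pt "0 0 0" --twist '[0, 0, 0, 0, 0]' --grip '[1, 1, 1, 1, 1]'

```text
clock: 32.48
eef_pos: [0.4303, -0.0847, 0.0959]
tcp_rot: [-3.141, 0.003, -0.07]
contact_force: [-0.3, 0.1, -0.9]
grip_width: 0.0187
grasp_force: 61.3
```

```bash
python3 go.py 431.5 -87.7 77.3 -4.4
```

```text
at [430.3 -84.7  95.9] [-1.8e+02  1.0e-01 -4.0e+00] F [-0.3  0.1 -0.9] w 0.0187 t 32.4833 q [ 0.23  0.23 -0.08  1.99  0.02  0.93 -1.51]
twist 0.0023 shift [0.0096 0.0191 0.124 ] rows 0.5
```

Request:
send_rows --pt "0.01 0.019 0.02" --pt "0 0 0.04" --pt "0 0 0.035" --pt "0 0 0" --pt "0 0 0" --twist '[0.002, 0, 0, 0, 0]' --grip '[1, 1, 1, 1, 1]'

```text
clock: 32.9
eef_pos: [0.4323, -0.0884, 0.082]
tcp_rot: [-3.141, 0.001, -0.077]
contact_force: [0.7, 0.2, -0.7]
grip_width: 0.0189
grasp_force: 61.3
```

```bash
python3 go.py 431.5 -87.7 77.3 -4.4
```

```text
at [432.3 -88.4  82. ] [-1.8e+02  1.0e-01 -4.4e+00] F [ 0.7  0.2 -0.7] w 0.0189 t 32.9 q [ 0.23  0.25 -0.08  2.    0.02  0.9  -1.51]
twist -0.0001 shift [-0.0054 -0.0046  0.0312] rows 0.1
```

Request:
send_rows --pt "-0.005 -0.004 0.008" --pt "0 0 0.008" --pt "0 0 0.006" --pt "0 0 0" --pt "0 0 0" --twist '[0, 0, 0, 0, 0]' --grip '[1, 1, 1, 1, 1]'

```text
clock: 33.32
eef_pos: [0.4319, -0.0878, 0.079]
tcp_rot: [3.142, -0.0, -0.077]
contact_force: [-0.6, -0.3, -1.2]
grip_width: 0.0193
grasp_force: 61.3
```

Request:
send_rows --pt "0 0 0.005" --pt "0 0 0" --pt "0 0 0" --pt "0 0 0" --pt "0 0 0" --twist '[0, 0, 0, 0, 0]' --grip '[1, 1, 1, 1, 1]'

```text
clock: 33.73
eef_pos: [0.4319, -0.0879, 0.0782]
tcp_rot: [3.142, -0.0, -0.077]
contact_force: [1.5, -0.7, -0.7]
grip_width: 0.0187
grasp_force: 61.3
```

Request:
send_rows --pt "0 0 0.006" --pt "0 0 0.004" --pt "0 0 0" --pt "0 0 0" --pt "0 0 0" --twist '[0, 0, 0, 0, 0]' --grip '[1, 1, 1, 1, 1]'

```text
clock: 34.15
eef_pos: [0.4321, -0.0879, 0.0772]
tcp_rot: [3.141, -0.0, -0.077]
contact_force: [-1.7, -0.7, 5.8]
grip_width: 0.0191
grasp_force: 62.1
```

Seated. I'll release, rise and swing clear so I can check.

Request:
send_rows --pt "0 0 0" --pt "0 0 0" --pt "0 0 0" --pt "0 0 0" --pt "0 0 0" --twist '[0, 0, 0, 0, 0]' --grip '[0.5, 0, -0.5, -1, -1]'

```text
clock: 34.57
eef_pos: [0.4318, -0.0879, 0.0765]
tcp_rot: [3.142, 0.0, -0.077]
contact_force: [-0.5, -0.4, 0.0]
grip_width: 0.0688
grasp_force: 0.0
```

Request:
send_rows --pt "0 0 0" --pt "0 0 -0.05" --pt "0 0 -0.2" --pt "0 0 -0.25" --pt "0 0 -0.25" --twist '[0, 0, 0, 0, 0]' --grip '[-1, -1, -1, -1, -1]'

```text
clock: 34.98
eef_pos: [0.4309, -0.0877, 0.1904]
tcp_rot: [-3.141, 0.002, -0.077]
contact_force: [0.2, -0.3, 0.4]
grip_width: 0.0856
grasp_force: 0.0
```

Request:
send_rows --pt "0 -0.25 0" --pt "0 -0.25 0" --pt "0 -0.25 0" --pt "0 -0.25 0" --pt "0 -0.25 0" --twist '[0, 0, 0, 0, 0]' --grip '[-1, -1, -1, -1, -1]'

```text
clock: 35.4
eef_pos: [0.4464, 0.1007, 0.1902]
tcp_rot: [-3.141, -0.002, -0.078]
contact_force: [0.6, -0.8, -0.7]
grip_width: 0.0854
grasp_force: 0.0
```

Request:
send_rows --pt "0 -0.25 0" --pt "0 -0.25 0" --pt "0 -0.25 0" --pt "0 0 0" --pt "0 0 0" --twist '[0, 0, 0, 0, 0]' --grip '[-1, -1, -1, -1, -1]'

```text
clock: 35.82
eef_pos: [0.4543, 0.2144, 0.1896]
tcp_rot: [-3.14, 0.0, -0.071]
contact_force: [-0.8, -0.9, 0.6]
grip_width: 0.0854
grasp_force: 0.0
```

Run:
```python
from h import *
f=grab(); W=f["W"]; H,S,V=np.moveaxis(f["hsv"].astype(int),-1,0)
for n,w in dict(round=(240,325,90,185),oblong=(325,405,165,250),square=(435,515,118,195)).items():
    k=win(f,*w)&(S>90)&(H<20)&(W[...,2]>.045); zp=np.median(W[k][:,2]); pl=k&(abs(W[...,2]-zp)<.012)
    print(n,zp,np.percentile(W[k][:,2],99),rect(plane(f,pl,zp)),np.linalg.lstsq(np.c_[W[pl][:,:2],np.ones(pl.sum())],W[pl][:,2],rcond=None)[0].round(3))
cv2.imwrite("pics/t5.png",f["image"][:,:,::-1])
```

```text
round 0.07279351151321327 0.10176194279039427 (array([596.9,  99.4]), array([129.1, 128.1]), -1.0) [-0.001 -0.002  0.073]
oblong 0.07302732826147247 0.10286366404378486 (array([435.2, -89.3]), array([165.7,  82.4]), -4.4) [-0.001 -0.001  0.073]
square 0.07291116943745013 0.10287727107699735 (array([ 546.6, -347.3]), array([121.7, 121.3]), -66.8) [ 0.001 -0.005  0.071]
```

View pics/t5.png

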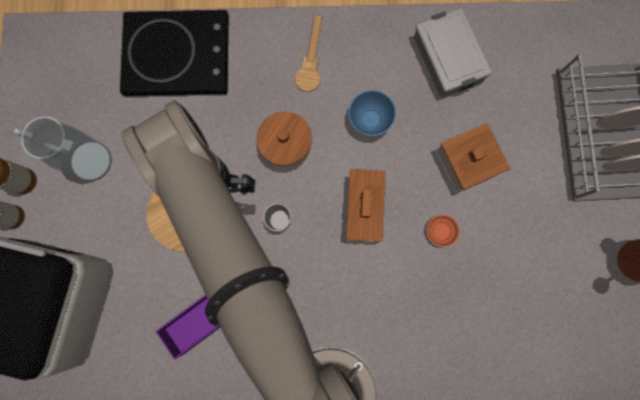

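All three lids are flat on their own boxes: round (285,139), oblong (366,206) and square (475,157). Plate tops measure 0.073, as they should when seated. The bowl, cup and sauce dish have not moved. Handing in.

```bash
python3 -c "
from cell import arm; print(arm.sign_off())"
```

```text
the job is handed in; nothing more can be done
None
```

All three lids are fully seated on their own boxes with the bystanders undisturbed, and the job is handed in after about 36 s on the robot's clock.

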